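# Lift the gate latch and swing the gate open on the latch stand

## Task

A small gate with a freshly fitted gravity latch stands on the bench. Gently press its red thumb lever down only until you feel the bar come up against the sprung cap of its keeper, keep it there and push the gate away from you out of the keeper, then swing it slowly all the way back to its stop and leave it there with the latch bar dropped level again. Force nothing, do not fling the gate, and leave the padlock and the other things lying about where they are.

Things in the scene. Friction and masses are not known exactly. Their poses are not given: they have to be found in the camera images.
- stand: Fixed latch stand: light wood board 150 (x) by 330 (y) by 16 mm, grey hinge post 212 mm high at y -120 mm, grey keeper post 118 mm high at y +122 mm. Origin at bench height, 10 mm from the board's middle; +z up, +x away from the robot, square to the shut gate (the way it opens), +y along the shut gate from hinge to keeper. No part of the stand or gate takes more than 30 N from the robot.
- keeper_post (a point): Middle of the keeper post's top. Over it the brass keeper: a lip 5 mm thick 2 mm behind the latch bar, and above it a cap that yields upward on an 8 N/mm spring. Both are clamped at a height that differs each time by 20 mm and is not measured: the bar must rise 5 to 25 mm at the keeper to clear the lip, and meets the cap some 2 to 3.5 mm higher.
- push_point (a point): Point on the robot-side face of the gate's black rubber-faced plate, 80 mm from the hinge axis, 160 mm above the bench, moving with the gate. The plate is 8 mm on the robot's side of the hinge plane, from 45 to 175 mm from the hinge axis, 94 to 182 mm high. The green gate reaches 180 mm from the hinge axis and stands 50 to 190 mm above the bench.
- gate (a joint): Opening of the gate in rad about its upright hinge axis (stand x 0, y -100 mm): 0 shut, 1.35 fully open, touching its rubber stop, which yields by about 1.6 N/mm at the thumb lever; it opens away from the robot, clockwise from above. Hinge friction about 0.2 N m and 0.4 N m s/rad of damping keep it where it is left. Until the bar is clear the lip holds it under 0.015 rad.
- latch_bar (a joint): Angle of the latch bar in rad on its pivot on the gate (140 mm from the hinge axis, 141 mm above the bench): 0 level, up to 0.46 raised. The keeper is 80 mm beyond the pivot; the thumb lever, 60 mm from the pivot on the hinge side, goes down as the bar goes up. It falls back by its weight; 1 to 2 N on the lever lifts it.
- latch: The latch bar itself with the red thumb lever (one rigid part): dark flat bar 5 mm thick, 9 mm high. Origin at its pivot; x away from the robot, y along the bar to the keeper. It must not be pressed with more than 12 N; meeting the cap is felt on the lever as a rise over the 1 to 2 N of lifting.
- thumb (a point): Where to press: top of the red thumb lever, a round level peg 16 mm across standing out 48 mm from the gate's face plate to the robot, 80 mm from the hinge axis. The point is 18 mm in front of the plate, on top of the peg, 149 mm above the bench when level; moves with lever and gate. From here fingers can slide along the peg until they meet the plate.
- gate_hinge (a point): Point on the vertical hinge axis of the gate, 140 mm above the bench.
- padlock: Brass padlock 18x40x72 mm standing loose on the stand's board beside the keeper post; origin under its middle. Leave alone.
- oiler: White oil bottle with red spout, 49 mm across, 152 mm high, standing on the bench. Leave alone.
- lock_cylinder: Brass lock cylinder 17x66x38 mm on the bench. Leave alone.
- tape_roll: Blue tape roll 64 mm across, 19 mm high. Leave alone.
- key_fob: Black key remote 31x69x13 mm. Leave alone.

How it is judged:
On the way, in this order (a step that is already met when the one before it is completed fails the run):
1. the latch bar is raised by the thumb lever while the gate is still shut (value of joint latch_bar above 0.055 rad and value of joint gate below 0.04 rad and distance between the grasp point and thumb below 0.06 m), for 0.1 s.
2. the gate is out of the keeper and swung back to its stop (value of joint gate above 1.27 rad), for 0.1 s.
At the end, for the whole second after the job is handed in: The gate stands open at its stop (over 1.27 rad; it meets the stop at 1.35) and still (under 0.05 rad/s), and the latch bar has dropped level (under 0.05 rad) (value of joint gate above 1.27 rad and value of joint latch_bar below 0.05 rad and not (velocity of joint gate above 0.05 rad/s) and not (velocity of joint gate below -0.05 rad/s)); the robot touches nothing.
It fails at once if the fingers press on the latch bar or its thumb lever with more than 12 N (contact force between the fingers and latch above 12 N).
It fails at once if the robot presses on any part of the latch stand, gate or latch with more than 30 N (contact force between the arm and stand above 30 N).
It fails at once if the fingers press on any part of the latch stand, gate or latch with more than 30 N (contact force between the fingers and stand above 30 N).
It fails at once if the gate is flung faster than 2 rad/s (velocity of joint gate above 2 rad/s).
It fails at once if the padlock or another loose thing is moved more than 30 mm (distance of any of padlock, oiler, lock_cylinder, tape_roll, key_fob from where it was at the start of the episode above 0.03 m).
It also fails if it takes over 40 s, if anything falls off the work surface, if the arm or the gripper's body presses on something with over 40 N, if the wrist force passes 120 N, or if a joint passes its speed limit or range.

## Robot

A 6-joint arm with a two-finger parallel gripper is mounted at the origin on a cart in front of the work surface, level with it; the furniture and walls round the work are solid. World frame = base frame: x ahead of the robot, y to its left, z up, the work surface at z = 0. Lengths are in m, angles in rad, forces in N, time in s.
With the tool pointing down it reaches from about 0.375 to 0.9 m from the base axis. Payload 3.1 kg.
Tool frame: the origin (TCP) lies between the finger pads; the fingertips stand manip.finger_overhang ahead of it and the grasp point (between the pads) lies 5 mm behind it (manip.finger_overhang is the distance from the TCP to the fingertips, in m); z points along the fingers, y is the line along which they close (so a half turn about z gives the same grasp; the last joint's range is limited). The gripper opens to 85 mm and grips with 20 to 120 N. Pads are 22 mm wide; open, the fingers measure 114 mm over their backs; the gripper's body (76 mm by 85 mm) begins 54 mm behind the grasp point. The pads swing forward as they close: fully open they stand 13 mm farther back than shut.
Start: joints at [-0.178, 0.527, 1.433, -0, 1.181, -0.178], TCP at [0.625, 0, 0.245] pointing down, gripper open.
Joint ranges: [-3.08, 3.08], [-0.75, 2.2], [0.22, 2.44], [-1.43, 4.57], [0, 2.65], [-2.85, 2.85]. Speed limits (rad/s): [2.79, 2.79, 3.14, 3.14, 3.14, 3.14].

## Interface

Orientations are given as a unit quaternion [x, y, z, w].
In Python, from station import manip gives the robot as it stands.
- The arm moves only by the tool drive_tool, never from a script. Its argument "plan" is a list of rows, each a list of 7 numbers: the shift along the tool's x, y, z in m, then the turn, a rotation vector about the tool's x, y, z in degrees, then the opening, from -1 (shut) to 1 (fully open). In form: [[x, y, z, wx, wy, wz, gripper], ...]. A call has 1 to 10 rows; each row shifts and turns the commanded pose from where the row before left it, along the tool's axes as they then stand; what a row does not reach is not made up. A row lasts 1/10 s, in which the tool goes at most 50 mm and 8.59 degrees, less where a joint would pass 70% of its speed; a pose out of reach is approached as far as the arm can. A call is refused whole if a number of a shift passes 0.05 or a number of a turn 8.59, either way. A call with a gripper value outside its range is refused whole. The fingers move at their own pace and stop on an object; "newtons" is the grip in N (left out, the last holds). Time passes only in rows, so rows that do not move let the fingers close. It gives the time, the measured TCP pose, the force, the opening and the grip force at its end, in the units of the state.
- manip.sense(): the state, without advancing time (a new reading comes with each control period).
- manip.snapshot(name): name is "scene" or "side" or "wrist"; returns a dict with "image" (420x560x3 uint8, red, green, blue), "z_map" (420x560 float32, m along the optical axis (not along the pixel's ray), 0 where there is no reading), "fov_y" (degrees; the focal length in pixels is half the picture's height over the tangent of half this angle, whatever the lens; pixels are square), "cx", "cy" (the principal point, pixels), "k1" (the pictures are not rectified: a ray, as slopes to the right and down, at radius r is drawn at 1 + k1 r^2 times it, then the intrinsics apply), "extrinsics" (4x4, takes a point from camera to world coordinates); the wrist camera has in their place "mount" (4x4, takes a point from camera to tool coordinates, whose origin is the TCP and whose axes are the flange's). Camera axes: x right, y up, looking along -z (the intrinsics and any distortion apply to the point x, -y, -z); pixel columns grow to the right and rows downward; lengths in m; the calibration is good to about 2 mm. A picture is of the moment at which its call begins: read the wrist's pose just before it.
- manip.sign_off(): hands the job in; it is judged then, once.
The state is a dict: "t": time; "q": joint angles; "qd": joint speeds; "tau": joint torques, N m; "tcp_pos": TCP position; "tool_rot": TCP orientation; "force": force on the tool from outside, world axes, zero at the start; "ft_torque": the same for the moment, N m; "finger_gap": opening from 0.0 (shut) to 1.0 (fully open); "gripper_force": force on a finger pad.
Only numpy, scipy, OpenCV 4.12 (cv2) and the standard library are available. Lean on these libraries where they do the work, as an engineer would, in place of code of your own. Each camera call takes 0.05 s, during which the arm holds its last target. There are 200 camera calls.

## Working session

There is one attempt and no reset: what is moved stays moved. The work goes in short steps, Python scripts to look and compute and a tool call to move; the robot and the scene stay as the last step left them, time stands still between calls to the robot, and variables do not carry over. Pictures are saved under pics/ and viewed, at most 10 in all, crops included, and the job is handed in when it is done.

Besides the shell and the picture viewer there is one more tool, called after "Emit:" by a JSON object that holds its "op" and its "data", one argument or row to a line. drive_tool: Moves the arm, as the interface text tells. Its arguments: {"type":"object","properties":{"plan":{"type":"array"},"newtons":{"type":"number"}},"required":["plan"]}

```bash
mkdir -p pics; cat > h.py <<'E'
import numpy as np, cv2
from station import manip
from scipy.spatial.transform import Rotation as R
def snap(n):
    s=manip.sense(); d=manip.snapshot(n)
    if 'mount' in d:
        T=np.eye(4);T[:3,:3]=R.from_quat(s['tool_rot']).as_matrix();T[:3,3]=s['tcp_pos'];d['T']=T@d['mount']
    else: d['T']=d['extrinsics']
    return d
def cloud(d):
    h,w=d['z_map'].shape;f=h/2/np.tan(np.radians(d['fov_y'])/2)
    u,v=np.meshgrid(np.arange(w),np.arange(h))
    K=np.array([[f,0,d['cx']],[0,f,d['cy']],[0,0,1.]])
    p=np.stack([u,v],-1).reshape(-1,1,2).astype(float)
    n=cv2.undistortPoints(p,K,np.array([d['k1'],0,0,0.]))[:,0]
    z=d['z_map'].reshape(-1)
    c=np.stack([n[:,0]*z,-n[:,1]*z,-z,np.ones_like(z)],1)
    P=(c@d['T'].T)[:,:3]; P[z==0]=np.nan
    return P.reshape(h,w,3)
E
python3 - <<'E'
from h import *
import pickle
D={n:snap(n) for n in('scene','side','wrist')}
pickle.dump(D,open('d0.pkl','wb'))
im=np.vstack([np.hstack([D['scene']['image'],D['side']['image']])])
cv2.imwrite('pics/a.png',cv2.resize(D['scene']['image'],(784,588))[:,:,::-1])
cv2.imwrite('pics/b.png',cv2.resize(D['side']['image'],(784,588))[:,:,::-1])
for n,d in D.items(): print(n,d['T'].round(3).tolist(),d['fov_y'],d['k1'],np.mean(d['z_map']==0))
print(manip.sense(),manip.finger_overhang)
for n,d in D.items():
    P=cloud(d);hsv=cv2.cvtColor(d['image'],cv2.COLOR_RGB2HSV)
    for c,m in dict(red=((hsv[...,0]<6)|(hsv[...,0]>174))&(hsv[...,1]>150)&(hsv[...,2]>80),green=(abs(hsv[...,0].astype(int)-65)<22)&(hsv[...,1]>70)).items():
        k,l,st,ce=cv2.connectedComponentsWithStats(m.astype(np.uint8))
        for i in range(1,k):
            if st[i,4]>40: q=P[l==i]; print(n,c,ce[i].round(),st[i,4],np.nanmedian(q,0).round(3),np.nanpercentile(q,3,0).round(3),np.nanpercentile(q,97,0).round(3))
E
```

```text
scene [[-0.804, 0.448, -0.392, 0.016], [-0.595, -0.62, 0.512, 0.553], [-0.014, 0.644, 0.765, 1.083], [0.0, 0.0, 0.0, 1.0]] 47.963205301057975 0.049254804016367316 0.043886054421768704
side [[0.998, 0.015, -0.067, 0.399], [-0.065, 0.491, -0.869, -1.049], [0.02, 0.871, 0.49, 0.647], [0.0, 0.0, 0.0, 1.0]] 54.94627963091347 0.03225561608757089 0.03569727891156463
wrist [[1.0, -0.0, -0.001, 0.626], [0.0, 0.951, 0.31, 0.08], [0.001, -0.31, 0.951, 0.374], [0.0, 0.0, 0.0, 1.0]] 67.36274148839952 -0.04410245839026866 0.004251700680272109
{'t': 0.15, 'q': array([-1.78161949e-01,  5.27890125e-01,  1.43274296e+00,  7.13922675e-04,
        1.18077329e+00, -1.78626197e-01]), 'qd': array([-0.00063844, -0.00226114,  0.00060886, -0.00183124,  0.00159918,
       -0.00024535]), 'tau': array([ -0.88652607, -43.41043353, -16.91802084,  -0.35603897,
         0.30016439,   0.0677535 ]), 'tcp_pos': array([6.25151049e-01, 4.03208661e-04, 2.45056797e-01]), 'tool_rot': array([ 7.07038547e-01,  7.07174926e-01,  3.24311131e-04, -1.11831797e-04]), 'force': array([ 0.41722297,  0.38273524, -1.23687076]), 'ft_torqu
[... 1246 characters left out ...]
26  0.021] [ 0.887 -0.535  0.014] [ 0.892 -0.507  0.028]
side green [446. 393.] 136 [ 0.716 -0.62   0.057] [ 0.705 -0.626  0.05 ] [ 0.734 -0.602  0.063]
wrist red [245.  15.] 142 [0.588 0.171 0.005] [0.581 0.098 0.001] [0.619 0.175 0.304]
wrist red [213.  28.] 457 [0.555 0.157 0.02 ] [0.548 0.115 0.003] [0.594 0.173 0.194]
wrist red [247.  36.] 99 [0.591 0.149 0.02 ] [0.585 0.132 0.004] [0.596 0.156 0.112]
wrist green [152. 279.] 1573 [ 0.511 -0.063  0.126] [ 0.503 -0.084  0.057] [ 0.518 -0.062  0.19 ]
wrist green [187. 344.] 653 [ 0.513 -0.186  0.067] [ 0.504 -0.227  0.057] [ 0.583 -0.01   0.263]
wrist green [130. 411.] 72 [ 0.503 -0.149  0.191] [ 0.501 -0.16   0.19 ] [ 0.58  -0.008  0.304]
```

View pics/a.png

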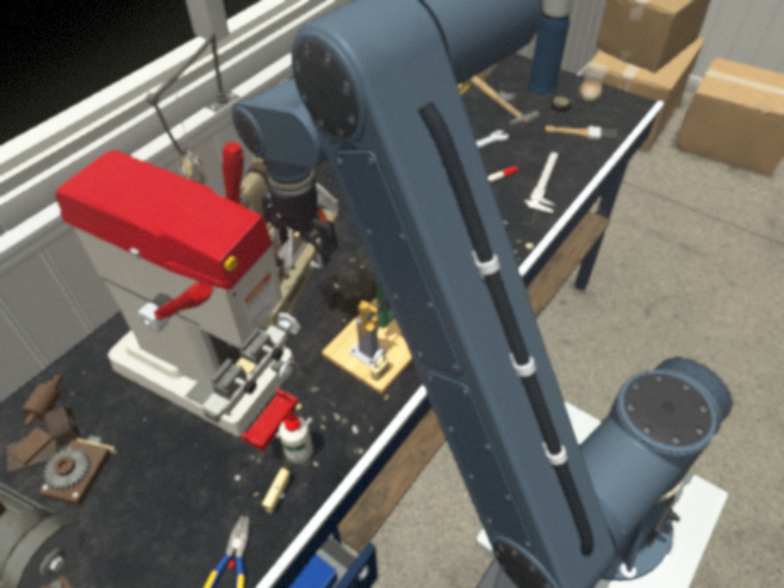

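View pics/b.png

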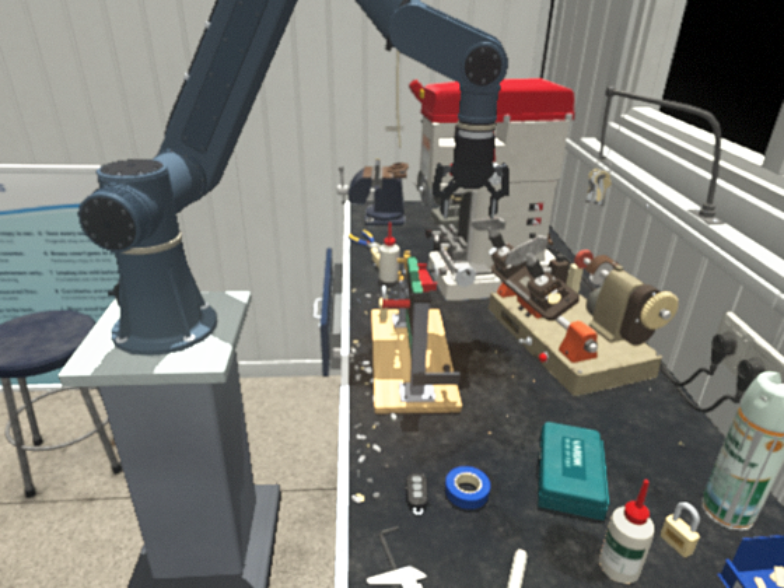

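Picture a: the arm hides the gate in the scene view; board and keeper post show near (370,345). Picture b: the board is near (415,360), with the gate edge-on at (415,290) and the hinge post near the camera. Next I fit the board and gate yaw from the depth clouds.

```bash
python3 - <<'E'
from h import *
import pickle
D=pickle.load(open('d0.pkl','rb'))
B=[];G=[]
for n,d in D.items():
    P=cloud(d);hsv=cv2.cvtColor(d['image'],cv2.COLOR_RGB2HSV);h,s,v=[hsv[...,i].astype(int) for i in range(3)]
    box=(P[...,0]>.35)&(P[...,0]<.75)&(P[...,1]>-.45)&(P[...,1]<.12)
    b=box&(abs(P[...,2]-.016)<.006)&(abs(h-20)<10)&(s>60)&(v>120)
    m=cv2.morphologyEx(b.astype(np.uint8),cv2.MORPH_OPEN,np.ones((3,3)))>0
    q=P[m]
    if len(q)>50: print(n,'board',len(q),q.mean(0).round(4),cv2.minAreaRect((q[:,:2]*1000).astype(np.float32)))
    B.append(q)
    g=box&(abs(h-65)<22)&(s>70)&(P[...,2]>.04)&(P[...,2]<.2)
    q=P[g]
    if len(q): print(n,'gate',len(q),np.percentile(q,[5,50,95],0).round(3).tolist()); G.append(q)
    r=box&((h<6)|(h>174))&(s>120)&(v>60)&(P[...,2]>.11)&(P[...,2]<.17)
    q=P[r]
    if len(q): print(n,'peg',len(q),np.percentile(q,[5,50,95],0).round(3).tolist(),np.argwhere(r).mean(0))
    t=box&(abs(P[...,2]-.212)<.006)&(P[...,1]<-.2); q=P[t]
    if len(q): print(n,'hpost',len(q),q.mean(0).round(4))
    t=box&(abs(P[...,2]-.118)<.02)&(P[...,1]>-.06)&(P[...,1]<.05); q=P[t]
    if len(q): print(n,'kpost',len(q),np.percentile(q,[5,50,95],0).round(3).tolist())
q=np.vstack(B);print(cv2.minAreaRect((q[:,:2]*1000).astype(np.float32)))
im=cv2.resize(D['wrist']['image'],(784,588))
cv2.imwrite('pics/c.png',im[:,:,::-1])
E
```

```text
scene board 1247 [ 0.5049 -0.0213  0.0155] ((509.12030029296875, -45.76982116699219), (164.16542053222656, 152.2682342529297), 88.30571746826172)
scene gate 107 [[0.501, -0.092, 0.064], [0.505, -0.063, 0.09], [0.513, -0.06, 0.175]]
scene kpost 216 [[0.489, -0.052, 0.102], [0.506, -0.011, 0.115], [0.716, 0.038, 0.133]]
side board 1660 [ 0.5059 -0.1726  0.017 ] ((508.2892761230469, -134.54493713378906), (332.02716064453125, 149.6361846923828), 89.3433837890625)
side gate 166 [[0.5, -0.201, 0.069], [0.505, -0.137, 0.191], [0.514, -0.076, 0.193]]
side peg 113 [[0.453, -0.171, 0.137], [0.474, -0.167, 0.145], [0.495, -0.164, 0.15]] [216.52212389 283.0619469 ]
side hpost 102 [ 0.5061 -0.2657  0.2121]
side kpost 366 [[0.493, -0.054, 0.104], [0.717, -0.018, 0.12], [0.746, 0.047, 0.136]]
wrist board 14089 [ 0.5347 -0.0914  0.0164] ((508.5858459472656, -129.8018798828125), (325.4050598144531, 149.96737670898438), 89.02120208740234)
wrist gate 2182 [[0.504, -0.214, 0.059], [0.511, -0.063, 0.099], [0.517, -0.062, 0.186]]
wrist kpost 3576 [[0.504, -0.053, 0.105], [0.7, -0.006, 0.119], [0.745, 0.048, 0.136]]
((507.6844787597656, -132.24073791503906), (337.0313720703125, 152.57382202148438), 88.94100952148438)
```

View pics/c.png

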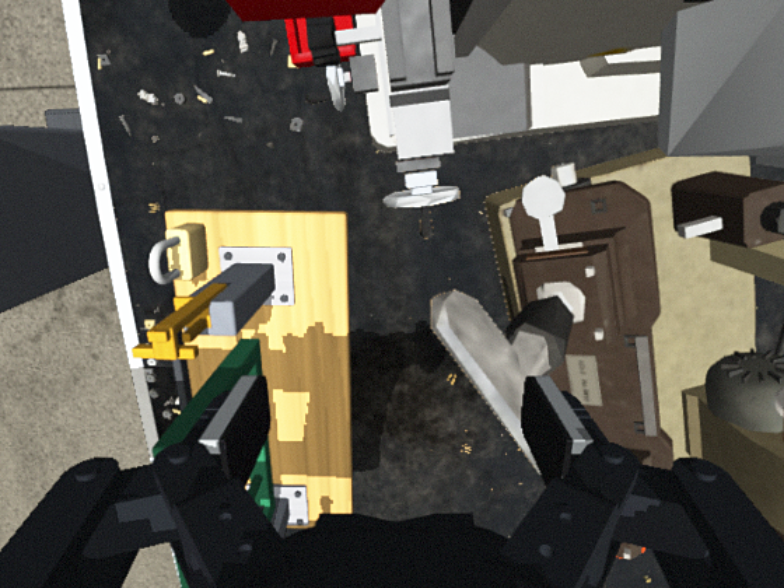

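Picture c: green gate at (210,400), keeper at (200,320), padlock at (180,255). The measurements agree with the given sizes: hinge axis about (0.508, -0.243), plate face x about 0.500, thumb peg y about -0.163 with its top at about 0.15. Moving above the peg.

Emit:
{"op": "drive_tool", "data": {
  "plan": [
    [0,0,-0.02,0,0,0,-1],
    [-0.03,-0.03,-0.01,0,0,0,-1],
    [-0.045,-0.04,0,0,0,0,-1],
    [-0.045,-0.04,0,0,0,0,-1],
    [-0.043,-0.03,0,0,0,0,-1],
    [0,0,0,0,0,-8.5,-1],
    [0,0,0,0,0,-8.5,-1],
    [0,0,0,0,0,-8.5,-1],
    [0,0,0,0,0,-8.5,-1],
    [0,0,0,0,0,-8.5,-1]
  ],
  "newtons": 30
}}

```text
t: 1.15
tcp_pos: [0.4991, -0.1457, 0.2747]
tool_rot: [0.4, 0.916, -0.0, -0.001]
force: [-0.5, -0.2, -1.8]
finger_gap: 0.0
gripper_force: 0.0
```

Emit:
{"op": "drive_tool", "data": {
  "plan": [
    [0,0,0,0,0,-8.5,-1],
    [0,0,0,0,0,-8.5,-1],
    [0,0,0,0,0,-8.5,-1],
    [0,0,0,0,0,-8.5,-1],
    [0,0,0,0,0,-8.5,-1],
    [0,0,0,0,0,-4,-1],
    [0,0,0,0,0,0,-1],
    [0,0,0,0,0,0,-1]
  ]
}}

```text
t: 1.95
tcp_pos: [0.4995, -0.1456, 0.2749]
tool_rot: [0.01, 1.0, 0.0, -0.001]
force: [-1.6, -1.4, -1.0]
finger_gap: -0.001
gripper_force: 0.0
```

```bash
python3 - <<'E'
from h import *
s=manip.sense();print(s)
for n in('wrist','side'):
    d=snap(n);P=cloud(d);hsv=cv2.cvtColor(d['image'],cv2.COLOR_RGB2HSV);h,sa,v=[hsv[...,i].astype(int) for i in range(3)]
    box=(P[...,0]>.42)&(P[...,0]<.53)&(P[...,1]>-.3)&(P[...,1]<-.03)
    r=box&((h<6)|(h>174))&(sa>120)&(v>60)&(P[...,2]>.11)&(P[...,2]<.17)
    q=P[r];print(n,len(q))
    if len(q): print(np.percentile(q,[3,20,50,80,97],0).round(4).tolist())
    g=box&(abs(h-65)<22)&(sa>70)&(abs(P[...,2]-.19)<.006);q=P[g];print('gtop',len(q))
    if len(q)>20: print(np.percentile(q,[3,50,97],0).round(4).tolist(),np.polyfit(q[:,1],q[:,0],1))
    k=box&(v<70)&(P[...,2]>.10)&(P[...,2]<.178)&(P[...,0]>.49)&(P[...,0]<.508);q=P[k];print('plate',len(q))
    if len(q)>20: print(np.percentile(q,[3,50,97],0).round(4).tolist(),np.polyfit(q[:,1],q[:,0],1))
    cv2.imwrite(f'pics/d{n}.png',cv2.resize(d['image'],(784,588))[:,:,::-1])
E
```

```text
{'t': 1.95, 'q': array([-4.98554604e-01,  3.50348130e-01,  1.65647407e+00, -2.44561163e-04,
        1.13601700e+00, -2.05012341e+00]), 'qd': array([ 0.00159009, -0.00163261, -0.00376639,  0.00088854, -0.00011606,
       -0.00525788]), 'tau': array([-9.70128785e-04, -3.51475489e+01, -1.71436107e+01, -2.91868586e-03,
        7.40668969e-03, -1.37383112e-02]), 'tcp_pos': array([ 0.4994954 , -0.14562612,  0.27492589]), 'tool_rot': array([ 9.56203641e-03,  9.99954082e-01,  1.94863750e-04, -6.02318349e-04]), 'force': array([-1.59665736, -1.43265958, -0.96689058]), 'ft_torque': array([-0.16814095,  0.15327479, -0.04823358]), 'gripper_force': 0.0, 'finger_gap': -0.0014928081376020038}
wrist 1066
[[0.4486, -0.1688, 0.144], [0.4571, -0.1659, 0.1466], [0.472, -0.1615, 0.1483], [0.4872, -0.1572, 0.1493], [0.4962, -0.1547, 0.1504]]
gtop 5079
[[0.4996, -0.2284, 0.1854], [0.5065, -0.1484, 0.1903], [0.515, -0.0687, 0.1915]] [0.01716374 0.50925185]
plate 5519
[[0.4943, -0.2668, 0.1037], [0.5, -0.1655, 0.1502], [0.5046, -0.051, 0.1769]] [0.00769924 0.50059769]
side 111
[[0.4514, -0.1711, 0.1366], [0.4592, -0.1693, 0.1408], [0.4742, -0.1673, 0.1456], [0.4889, -0.1658, 0.149], [0.4967, -0.1626, 0.1505]]
gtop 147
[[0.5005, -0.2021, 0.187], [0.5067, -0.1392, 0.1913], [0.5153, -0.0686, 0.193]] [0.02339554 0.51018698]
plate 78
[[0.4996, -0.1964, 0.1044], [0.5004, -0.1508, 0.152], [0.5015, -0.0813, 0.1738]] [0.01223261 0.5022984 ]
```

View pics/dwrist.png

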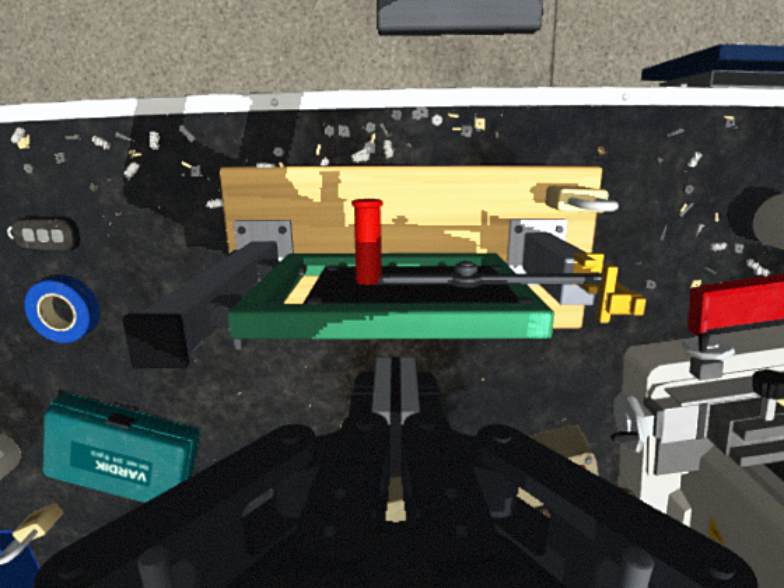

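View pics/dside.png

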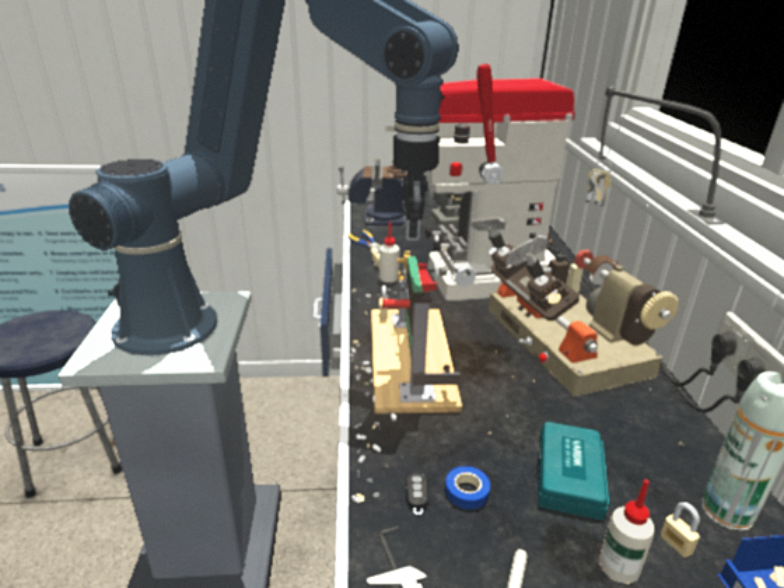

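Wrist view: peg at (368,240), shut fingers at (395,390), plate and keeper as expected. Side view: clear around the tool. Peg axis y ≈ -0.162, top z ≈ 0.1495; plate x ≈ 0.4995; the tool's yaw matches the gate's.

Emit:
{"op": "drive_tool", "data": {
  "plan": [
    [0.007,-0.008,0,0,0,0,-1],
    [0.007,-0.0085,0,0,0,0,-1],
    [0,0,0.02,0,0,0,-1],
    [0,0,0.02,0,0,0,-1],
    [0,0,0.02,0,0,0,-1],
    [0,0,0.02,0,0,0,-1],
    [0,0,0.01,0,0,0,-1],
    [0,0,0,0,0,0,-1],
    [0,0,0,0,0,0,-1],
    [0,0,0,0,0,0,-1]
  ]
}}

```text
t: 3.05
tcp_pos: [0.4863, -0.1625, 0.1863]
tool_rot: [0.009, 1.0, -0.001, 0.001]
force: [-0.5, -0.2, -1.2]
finger_gap: 0.005
gripper_force: 0.0
```

Emit:
{"op": "drive_tool", "data": {
  "plan": [
    [0,0,0.004,0,0,0,-1],
    [0,0,0.004,0,0,0,-1],
    [0,0,0,0,0,0,-1],
    [0,0,0,0,0,0,-1]
  ]
}}

```text
t: 3.45
tcp_pos: [0.4856, -0.1619, 0.1772]
tool_rot: [0.009, 1.0, 0.0, -0.0]
force: [0.1, -1.4, -1.5]
finger_gap: 0.006
gripper_force: 0.0
```

Emit:
{"op": "drive_tool", "data": {
  "plan": [
    [0,0,0.004,0,0,0,-1],
    [0,0,0.002,0,0,0,-1],
    [0,0,0,0,0,0,-1]
  ]
}}

```text
t: 3.75
tcp_pos: [0.4854, -0.1618, 0.1709]
tool_rot: [0.009, 1.0, 0.0, -0.0]
force: [-1.2, -0.6, -1.0]
finger_gap: -0.004
gripper_force: 0.0
```

```bash
python3 - <<'E'
from h import *
s=manip.sense();print(s['t'],s['tcp_pos'],s['force'],s['ft_torque'])
d=snap('wrist');P=cloud(d);hsv=cv2.cvtColor(d['image'],cv2.COLOR_RGB2HSV);h,sa,v=[hsv[...,i].astype(int) for i in range(3)]
r=((h<6)|(h>174))&(sa>120)&(v>60)&(P[...,2]>.08)&(P[...,2]<.17)&(P[...,0]<.52)&(P[...,1]<-.1)
q=P[r];print(len(q),np.percentile(q,[3,20,50,80,97],0).round(4).tolist())
cv2.imwrite('pics/e.png',d['image'][:,:,::-1])
E
```

```text
3.75 [ 0.48541167 -0.16181284  0.1708865 ] [-1.24095421 -0.62477679 -0.99117149] [-0.12833051  0.19047832 -0.06676649]
1959 [[0.4479, -0.169, 0.1411], [0.451, -0.1662, 0.1459], [0.4625, -0.1617, 0.1481], [0.4739, -0.1571, 0.1492], [0.4807, -0.1543, 0.1504]]
```

View pics/e.png

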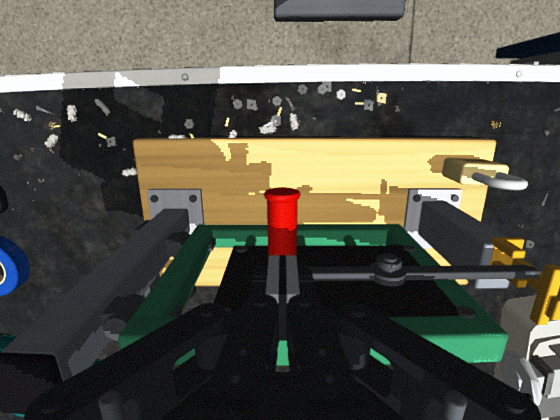

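The shut tips are over the peg at (282,255), tip height about 0.157. I'll estimate keeper height from the brass points so I can step coarsely at first.

```bash
python3 - <<'E'
from h import *
for n in('wrist','scene'):
    d=snap(n);P=cloud(d);hsv=cv2.cvtColor(d['image'],cv2.COLOR_RGB2HSV);h,sa,v=[hsv[...,i].astype(int) for i in range(3)]
    b=(h>14)&(h<30)&(sa>130)&(P[...,2]>.1)&(P[...,2]<.24)&(abs(P[...,0]-.505)<.05)&(abs(P[...,1]+.02)<.06)
    q=P[b];print(n,len(q))
    if len(q): 
        print(np.percentile(q,[1,50,99],0).round(4).tolist())
        z=np.histogram(q[:,2],np.arange(.1,.22,.004));print([(round(float(e),3),int(c)) for c,e in zip(*z) if c])
        for lo in np.arange(.1,.22,.006):
            s=q[abs(q[:,2]-lo-.003)<.003]
            if len(s)>8: print(round(lo,3),len(s),np.percentile(s,[5,50,95],0)[:,:2].round(4).tolist())
    y,x=np.argwhere(b).mean(0).astype(int)
    cr=d['image'][max(0,y-60):y+60,max(0,x-70):x+70]
    cv2.imwrite(f'pics/k{n}.png',cv2.resize(cr,None,fx=4,fy=4)[:,:,::-1])
a,b=[cv2.imread(f'pics/k{n}.png') for n in('wrist','scene')]
m=min(a.shape[0],b.shape[0]);cv2.imwrite('pics/k.png',cv2.resize(np.hstack([a[:m],b[:m]]),(800,400)))
E
```

```text
wrist 2468
[[0.4852, -0.0352, 0.1161], [0.5005, -0.0237, 0.1586], [0.5175, -0.0071, 0.1697]]
[(0.104, 1), (0.112, 17), (0.116, 412), (0.12, 142), (0.124, 85), (0.128, 82), (0.132, 123), (0.136, 124), (0.14, 146), (0.144, 33), (0.148, 2), (0.152, 6), (0.156, 183), (0.16, 499), (0.164, 466), (0.168, 147)]
0.112 83 [[0.4878, -0.0264], [0.4883, -0.0185], [0.4993, -0.007]]
0.118 488 [[0.4881, -0.0261], [0.4985, -0.0196], [0.5045, -0.0082]]
0.124 124 [[0.4878, -0.0266], [0.4904, -0.0229], [0.5017, -0.007]]
0.13 166 [[0.4879, -0.0265], [0.4897, -0.0238], [0.5087, -0.0114]]
0.136 172 [[0.4887, -0.0513], [0.505, -0.0205], [0.5097, -0.0104]]
0.142 131 [[0.5015, -0.026], [0.5049, -0.0219], [0.5091, -0.011]]
0.154 189 [[0.4855, -0.0259], [0.5014, -0.025], [0.5162, -0.0114]]
0.16 890 [[0.4858, -0.0261], [0.5001, -0.0246], [0.5165, -0.0211]]
0.166 222 [[0.5001, -0.0243], [0.5058, -0.023], [0.5109, -0.0205]]
scene 154
[[0.4857, -0.0294, 0.1079], [0.5009, -0.0139, 0.1433], [0.5169, -0.003, 0.1735]]
[(0.1, 1), (0.104, 1), (0.108, 3), (0.112, 8), (0.116, 29), (0.12, 12), (0.124, 6), (0.128, 4), (0.132, 4), (0.136, 6), (0.14, 4), (0.144, 2), (0.148, 4), (0.152, 5), (0.156, 5), (0.16, 20), (0.164, 20), (0.168, 14), (0.172, 5), (0.176, 1)]
0.112 25 [[0.4886, -0.0221], [0.4986, -0.0101], [0.5051, -0.005]]
0.118 24 [[0.4885, -0.0199], [0.4967, -0.0141], [0.5057, -0.0054]]
0.16 25 [[0.4857, -0.0232], [0.4978, -0.02], [0.5173, -0.0036]]
0.166 29 [[0.4988, -0.0206], [0.5055, -0.0152], [0.5115, -0.0037]]
```

View pics/k.png

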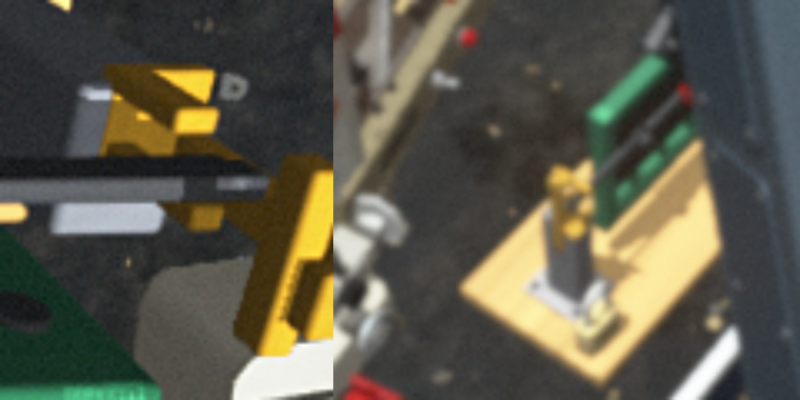

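Close-up: the bar runs at (150,180) in the left panel, with the lip column below it and the cap at (290,250). Lip top is about 0.146 and cap underside about 0.156, so the lever should meet the cap after dropping 7–10 mm. Descending in small steps.

Emit:
{"op": "drive_tool", "data": {
  "plan": [
    [0,0,0.002,0,0,0,-1],
    [0,0,0.002,0,0,0,-1],
    [0,0,0.002,0,0,0,-1],
    [0,0,0.001,0,0,0,-1],
    [0,0,0,0,0,0,-1],
    [0,0,0,0,0,0,-1]
  ]
}}

```text
t: 4.5
tcp_pos: [0.4856, -0.162, 0.1643]
tool_rot: [0.009, 1.0, 0.0, -0.0]
force: [-1.4, -0.5, -1.1]
finger_gap: 0.003
gripper_force: 0.0
```

Emit:
{"op": "drive_tool", "data": {
  "plan": [
    [0,0,0.001,0,0,0,-1],
    [0,0,0.001,0,0,0,-1],
    [0,0,0,0,0,0,-1],
    [0,0,0,0,0,0,-1]
  ]
}}

```text
t: 4.9
tcp_pos: [0.4858, -0.1621, 0.1624]
tool_rot: [0.009, 1.0, -0.0, 0.0]
force: [-0.6, -1.9, -0.1]
finger_gap: 0.001
gripper_force: 0.4
```

Emit:
{"op": "drive_tool", "data": {
  "plan": [
    [0,0,0.001,0,0,0,-1],
    [0,0,0.001,0,0,0,-1],
    [0,0,0,0,0,0,-1],
    [0,0,0,0,0,0,-1]
  ]
}}

```text
t: 5.3
tcp_pos: [0.4857, -0.1621, 0.1603]
tool_rot: [0.009, 1.0, -0.0, 0.0]
force: [-1.5, -1.9, -0.6]
finger_gap: -0.0
gripper_force: 0.6
```

Emit:
{"op": "drive_tool", "data": {
  "plan": [
    [0,0,0.001,0,0,0,-1],
    [0,0,0.0005,0,0,0,-1],
    [0,0,0,0,0,0,-1],
    [0,0,0,0,0,0,-1]
  ]
}}

```text
t: 5.7
tcp_pos: [0.4857, -0.1619, 0.1587]
tool_rot: [0.009, 1.0, 0.0, 0.0]
force: [-0.7, -1.4, 0.2]
finger_gap: -0.001
gripper_force: 0.5
```

```bash
cat > f.py <<'E'
from h import *
F=[];Z=[]
for i in range(6):
    d=manip.snapshot('wrist'); s=manip.sense();F.append(s['force']);Z.append(s['tcp_pos'])
d=snap('wrist');P=cloud(d);hsv=cv2.cvtColor(d['image'],cv2.COLOR_RGB2HSV);h,sa,v=[hsv[...,i].astype(int) for i in range(3)]
r=((h<6)|(h>174))&(sa>120)&(v>60)&(P[...,2]>.08)&(P[...,2]<.17)&(P[...,0]<.55)&(P[...,1]<-.1)
print(s['t'],np.mean(Z,0).round(4),np.mean(F,0).round(2),np.std(F,0).round(2),s['gripper_force'],'peg top',np.percentile(P[r][:,2],95).round(4))
E
python3 f.py
```

```text
6.0 [ 0.4857 -0.1618  0.1587] [-0.71 -1.45 -0.63] [0.53 0.48 0.37] 0.35728362388908863 peg top 0.1458
```

Emit:
{"op": "drive_tool", "data": {
  "plan": [
    [0,0,0.0006,0,0,0,-1],
    [0,0,0,0,0,0,-1],
    [0,0,0,0,0,0,-1]
  ]
}}

```text
t: 6.35
tcp_pos: [0.4857, -0.1619, 0.1582]
tool_rot: [0.009, 1.0, 0.0, 0.0]
force: [-0.4, -0.7, -0.7]
finger_gap: -0.0
gripper_force: 0.4
```

```bash
python3 f.py
```

```text
6.65 [ 0.4856 -0.1619  0.1582] [-0.57 -0.99 -0.72] [0.28 0.41 0.31] 0.38707125931978226 peg top 0.1452
```

Emit:
{"op": "drive_tool", "data": {
  "plan": [
    [0,0,0.0006,0,0,0,-1],
    [0,0,0,0,0,0,-1],
    [0,0,0,0,0,0,-1]
  ]
}}

```text
t: 7.0
tcp_pos: [0.4857, -0.162, 0.1576]
tool_rot: [0.009, 1.0, 0.0, 0.0]
force: [-0.3, -0.7, -0.1]
finger_gap: 0.002
gripper_force: 0.4
```

Emit:
{"op": "drive_tool", "data": {
  "plan": [
    [0,0,0.0006,0,0,0,-1],
    [0,0,0,0,0,0,-1],
    [0,0,0,0,0,0,-1]
  ]
}}

```text
t: 7.3
tcp_pos: [0.4856, -0.162, 0.157]
tool_rot: [0.009, 1.0, 0.0, -0.0]
force: [-0.4, -0.4, 0.4]
finger_gap: -0.002
gripper_force: 0.4
```

Emit:
{"op": "drive_tool", "data": {
  "plan": [
    [0,0,0.0005,0,0,0,-1],
    [0,0,0,0,0,0,-1],
    [0,0,0,0,0,0,-1]
  ]
}}

```text
t: 7.6
tcp_pos: [0.4856, -0.162, 0.1565]
tool_rot: [0.009, 1.0, 0.0, -0.0]
force: [-1.1, -0.9, -0.5]
finger_gap: 0.0
gripper_force: 0.4
```

Emit:
{"op": "drive_tool", "data": {
  "plan": [
    [0,0,0.0006,0,0,0,-1],
    [0,0,0,0,0,0,-1],
    [0,0,0,0,0,0,-1]
  ]
}}

```text
t: 7.9
tcp_pos: [0.4856, -0.162, 0.1559]
tool_rot: [0.009, 1.0, -0.0, -0.0]
force: [-1.1, -0.6, -1.1]
finger_gap: -0.0
gripper_force: 0.4
```

Emit:
{"op": "drive_tool", "data": {
  "plan": [
    [0,0,0.0006,0,0,0,-1],
    [0,0,0,0,0,0,-1],
    [0,0,0,0,0,0,-1]
  ]
}}

```text
t: 8.2
tcp_pos: [0.4856, -0.162, 0.1553]
tool_rot: [0.009, 1.0, 0.0, -0.0]
force: [-0.6, -1.3, -0.8]
finger_gap: 0.005
gripper_force: 0.4
```

Emit:
{"op": "drive_tool", "data": {
  "plan": [
    [0,0,0.0006,0,0,0,-1],
    [0,0,0,0,0,0,-1],
    [0,0,0,0,0,0,-1]
  ]
}}

```text
t: 8.5
tcp_pos: [0.4857, -0.162, 0.1547]
tool_rot: [0.009, 1.0, -0.0, -0.0]
force: [-1.1, -1.0, -0.6]
finger_gap: -0.001
gripper_force: 0.4
```

Emit:
{"op": "drive_tool", "data": {
  "plan": [
    [0,0,0.0006,0,0,0,-1],
    [0,0,0,0,0,0,-1],
    [0,0,0,0,0,0,-1]
  ]
}}

```text
t: 8.8
tcp_pos: [0.4857, -0.162, 0.1543]
tool_rot: [0.009, 1.0, -0.0, 0.0]
force: [-0.9, 0.1, 1.9]
finger_gap: -0.002
gripper_force: 1.7
```

```bash
python3 f.py
```

```text
9.1 [ 0.4857 -0.162   0.1543] [-1.39 -0.38  2.94] [0.53 0.4  0.35] 2.0038824062794447 peg top 0.1415
```

Cap felt: force rose about 3–4 N over the free lift. Holding this height, slide along the peg to the plate.

Emit:
{"op": "drive_tool", "data": {
  "plan": [
    [-0.001,0,0,0,0,0,-1],
    [-0.001,0,0,0,0,0,-1],
    [-0.001,0,0,0,0,0,-1],
    [0,0,0,0,0,0,-1]
  ]
}}

```text
t: 9.55
tcp_pos: [0.4863, -0.1617, 0.154]
tool_rot: [0.009, 1.0, 0.0, -0.003]
force: [-8.0, -2.0, 6.4]
finger_gap: -0.001
gripper_force: 2.5
```

Emit:
{"op": "drive_tool", "data": {
  "plan": [
    [0,0,-0.0004,0,0,0,-1],
    [0,0,0,0,0,0,-1]
  ]
}}

```text
t: 9.75
tcp_pos: [0.4862, -0.1617, 0.1541]
tool_rot: [0.009, 1.0, 0.001, -0.003]
force: [-7.3, -3.2, 3.8]
finger_gap: 0.003
gripper_force: 2.4
```

```bash
cat >> f.py <<'E'
g=(abs(h-65)<22)&(sa>70)&(abs(P[...,2]-.19)<.006);q=P[g]
if len(q)>20: print('gate',len(q),np.percentile(q,[3,50,97],0)[:,:2].round(4).tolist(),np.polyfit(q[:,1],q[:,0],1))
E
python3 f.py
```

```text
10.05 [ 0.4862 -0.1617  0.1541] [-7.29 -2.5   3.76] [0.41 0.23 0.2 ] 2.404378540813923 peg top 0.1414
gate 2545 [[0.4747, -0.2019], [0.5026, -0.0801], [0.5135, -0.0645]] [0.13875722 0.51493715]
```

Emit:
{"op": "drive_tool", "data": {
  "plan": [
    [0,0,-0.0003,0,0,0,-1],
    [-0.0007,0,0,0,0,0,-1],
    [0,0,0,0,0,0,-1]
  ]
}}

```text
t: 10.4
tcp_pos: [0.4863, -0.1617, 0.1541]
tool_rot: [0.009, 1.0, 0.001, -0.003]
force: [-7.9, -3.0, 3.3]
finger_gap: -0.001
gripper_force: 2.1
```

```bash
python3 - <<'E'
from h import *
d=snap('wrist');im=d['image']
a=cv2.resize(im[200:330,400:560],(480,390),interpolation=cv2.INTER_CUBIC)
b=cv2.resize(im[200:330,220:326],(318,390),interpolation=cv2.INTER_CUBIC)
o=np.hstack([a,b]);o=np.clip(o.astype(float)*1.6,0,255).astype(np.uint8)
cv2.imwrite('pics/m.png',o[:,:,::-1])
P=cloud(d)
# bar profile: dark points along bar between gate end and keeper
for y in np.arange(-.155,-.005,.01):
    m=(abs(P[...,1]-y)<.004)&(P[...,0]>.478)&(P[...,0]<.4995)&(P[...,2]>.13)&(P[...,2]<.175)
    q=P[m]
    if len(q)>5: print(y.round(3),len(q),np.percentile(q,[5,50,95],0).round(4).tolist())
E
```

```text
-0.155 271 [[0.4786, -0.1552, 0.1349], [0.4803, -0.1532, 0.1575], [0.4828, -0.1512, 0.1704]]
-0.145 177 [[0.48, -0.1489, 0.1326], [0.4953, -0.1443, 0.1401], [0.4985, -0.1413, 0.1708]]
-0.135 220 [[0.495, -0.1385, 0.1337], [0.4958, -0.135, 0.1402], [0.4986, -0.1314, 0.1419]]
-0.125 235 [[0.4948, -0.1285, 0.1351], [0.4957, -0.125, 0.1415], [0.4991, -0.1214, 0.1433]]
-0.115 234 [[0.4952, -0.1185, 0.1366], [0.4961, -0.1149, 0.1428], [0.4989, -0.1112, 0.1451]]
-0.105 620 [[0.4879, -0.1087, 0.1381], [0.4928, -0.1053, 0.1458], [0.4984, -0.1015, 0.1514]]
-0.095 250 [[0.4894, -0.0988, 0.1408], [0.4963, -0.0961, 0.1461], [0.4989, -0.0917, 0.1502]]
-0.085 210 [[0.4963, -0.0885, 0.1411], [0.4969, -0.0849, 0.1469], [0.499, -0.0815, 0.1492]]
-0.075 217 [[0.4963, -0.0785, 0.1428], [0.497, -0.0749, 0.1485], [0.4991, -0.0715, 0.1508]]
-0.065 216 [[0.4965, -0.0687, 0.1436], [0.4973, -0.0649, 0.1494], [0.4992, -0.0613, 0.1522]]
-0.055 207 [[0.4968, -0.0587, 0.1449], [0.4976, -0.055, 0.1509], [0.4991, -0.0516, 0.1536]]
-0.045 199 [[0.4969, -0.0485, 0.1471], [0.4977, -0.0447, 0.1521], [0.4992, -0.0413, 0.1549]]
-0.035 188 [[0.4973, -0.0386, 0.1484], [0.498, -0.0352, 0.1533], [0.4991, -0.0314, 0.1564]]
-0.025 291 [[0.4878, -0.0285, 0.1308], [0.4914, -0.0255, 0.1358], [0.4986, -0.0216, 0.1563]]
```

View pics/m.png

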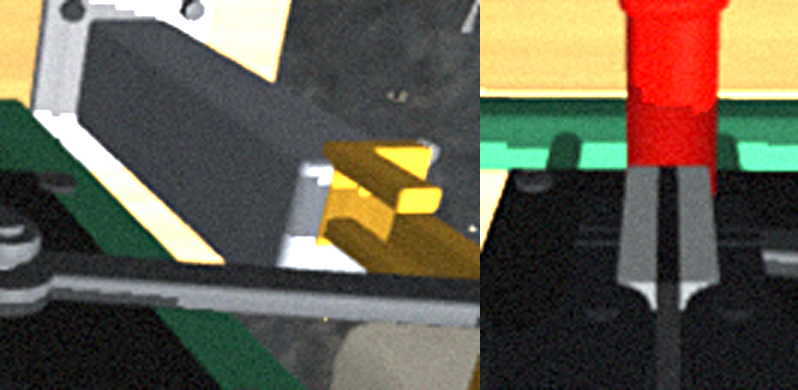

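Picture m: the raised bar runs to the keeper with its underside about 2 mm above the lip; the fingers sit on the peg. The gate hasn't moved, so friction is holding it (finger on peg, bar on cap). Easing the press slightly.

Emit:
{"op": "drive_tool", "data": {
  "plan": [
    [0,0,-0.0004,0,0,0,-1],
    [0,0,0,0,0,0,-1]
  ]
}}

```text
t: 10.65
tcp_pos: [0.4863, -0.1616, 0.1542]
tool_rot: [0.009, 1.0, 0.001, -0.003]
force: [-7.8, -3.7, 1.5]
finger_gap: -0.002
gripper_force: 1.9
```

Emit:
{"op": "drive_tool", "data": {
  "plan": [
    [-0.0007,0,0,0,0,0,-1],
    [-0.0007,0,0,0,0,0,-1],
    [0,0,0,0,0,0,-1]
  ]
}}

```text
t: 10.95
tcp_pos: [0.4871, -0.1614, 0.1542]
tool_rot: [0.009, 1.0, 0.001, -0.004]
force: [-9.2, -3.7, 2.9]
finger_gap: -0.003
gripper_force: 1.9
```

Emit:
{"op": "drive_tool", "data": {
  "plan": [
    [-0.001,0,0,0,0,0,-1],
    [0,0,0,0,0,0,-1]
  ]
}}

```text
t: 11.15
tcp_pos: [0.4877, -0.1614, 0.1542]
tool_rot: [0.009, 1.0, 0.001, -0.005]
force: [-9.1, -3.7, 3.4]
finger_gap: -0.005
gripper_force: 2.0
```

```bash
cat > g.py <<'E'
from h import *
s=manip.sense();d=snap('wrist');P=cloud(d)
b=[];
for y in np.arange(-.135,-.03,.005):
    m=(abs(P[...,1]-y)<.003)&(P[...,0]>.478)&(P[...,0]<.53)&(P[...,2]>.148+(y+.085)*.135)&(P[...,2]<.157+(y+.085)*.135)
    q=P[m]
    if len(q)>5: b.append([y,*np.percentile(q[:,0],[3,50]),np.percentile(q[:,2],90)])
b=np.array(b);print(s['t'],s['tcp_pos'].round(4),s['force'].round(1),'slope',np.polyfit(b[:,0],b[:,1],1),np.polyfit(b[:,0],b[:,3],1))
E
python3 g.py
```

```text
11.15 [ 0.4877 -0.1614  0.1542] [-9.1 -3.7  3.4] slope [0.06083704 0.5044435 ] [0.08728861 0.1607696 ]
```

Emit:
{"op": "drive_tool", "data": {
  "plan": [
    [-0.0015,0.0003,0,0,0,0.6,-1],
    [-0.0015,0.0003,0,0,0,1,-1],
    [0,0,0,0,0,0,-1]
  ]
}}

```text
t: 11.5
tcp_pos: [0.4905, -0.1608, 0.1542]
tool_rot: [0.023, 1.0, 0.001, -0.005]
force: [-10.1, -3.1, 3.1]
finger_gap: -0.001
gripper_force: 1.9
```

```bash
python3 g.py
```

```text
11.5 [ 0.4905 -0.1608  0.1542] [-10.1  -3.1   3.1] slope [0.0960894  0.51329755] [0.09394108 0.16117451]
```

Emit:
{"op": "drive_tool", "data": {
  "plan": [
    [-0.0016,0.0004,0,0,0,1.2,-1],
    [-0.0016,0.0004,0,0,0,1.2,-1],
    [-0.0016,0.0004,0,0,0,1.2,-1],
    [-0.0016,0.0004,0,0,0,1.2,-1],
    [0,0,0,0,0,0,-1]
  ]
}}

```text
t: 12.05
tcp_pos: [0.499, -0.1597, 0.1542]
tool_rot: [0.065, 0.998, 0.001, -0.003]
force: [-5.6, -0.6, 0.7]
finger_gap: -0.003
gripper_force: 0.3
```

Bar is out of the keeper and the force has dropped. Push a little further, then rise off the lever so the bar falls.

Emit:
{"op": "drive_tool", "data": {
  "plan": [
    [-0.0028,0.0007,0,0,0,3,-1],
    [-0.0028,0.0007,0,0,0,3,-1],
    [-0.0028,0.0007,0,0,0,2.5,-1],
    [0.002,0,-0.003,0,0,0,-1],
    [0,0,-0.004,0,0,0,-1],
    [0,0,-0.004,0,0,0,-1],
    [0,0,-0.005,0,0,0,-1],
    [0,0,-0.002,0,0,0,-1],
    [0,0,0,0,0,0,-1]
  ]
}}

```text
t: 12.95
tcp_pos: [0.5083, -0.1596, 0.1738]
tool_rot: [0.138, 0.99, -0.0, 0.001]
force: [-0.9, -0.8, -2.3]
finger_gap: -0.002
gripper_force: 0.0
```

```bash
cat > k.py <<'E'
from h import *
s=manip.sense();d=snap('wrist');P=cloud(d);hsv=cv2.cvtColor(d['image'],cv2.COLOR_RGB2HSV);h,sa,v=[hsv[...,i].astype(int) for i in range(3)]
print(s['t'],s['tcp_pos'].round(4),s['force'].round(1),'yaw',2*np.arctan2(s['tool_rot'][0],s['tool_rot'][1])-.018)
r=((h<6)|(h>174))&(sa>120)&(v>60)&(P[...,2]>.1)&(P[...,2]<.17)&(P[...,1]<-.05)&(P[...,1]>-.3)&(P[...,0]<.65)
q=P[r];print('peg',len(q))
if len(q)>20: print('top',np.percentile(q[:,2],96).round(4),np.median(q,0).round(4))
g=(abs(h-65)<22)&(sa>70)&(abs(P[...,2]-.19)<.006)&(P[...,1]<.05);q=P[g][:,:2].astype(np.float32)
if len(q)>50:
    l=cv2.fitLine(q,cv2.DIST_HUBER,0,.01,.01).ravel();a=np.arctan2(l[0],l[1]);a+=np.pi*(a<-.3);print('gate angle',a-.018,len(q),l)
cv2.imwrite('pics/last.png',d['image'][:,:,::-1])
E
python3 k.py
```

```text
12.95 [ 0.5083 -0.1596  0.1738] [-0.9 -0.8 -2.3] yaw 0.2593953213520374
peg 1968
top 0.1502 [ 0.4867 -0.1533  0.1482]
gate angle 0.2804567284584045 3544 [ 0.29404554  0.9557914   0.5391357  -0.11217466]
```

Emit:
{"op": "drive_tool", "data": {
  "plan": [
    [-0.0045,0.0008,0,0,0,2.5,-1],
    [-0.0045,0.0008,0,0,0,2.5,-1],
    [-0.0035,0.0008,0,0,0,2.2,-1],
    [-0.0031,0.0008,0,0,0,2.2,-1],
    [-0.0031,0.0008,0,0,0,2.2,-1],
    [-0.0031,0.0008,0,0,0,2.2,-1],
    [-0.0031,0.0008,0,0,0,2.2,-1],
    [-0.0031,0.0008,0,0,0,2.2,-1],
    [-0.0031,0.0008,0,0,0,2.2,-1],
    [-0.0031,0.0008,0,0,0,2.2,-1]
  ]
}}

```text
t: 14.0
tcp_pos: [0.5398, -0.166, 0.1726]
tool_rot: [0.33, 0.944, 0.0, -0.003]
force: [-5.1, -1.1, -0.1]
finger_gap: -0.0
gripper_force: 1.9
```

```bash
python3 k.py
```

```text
14.0 [ 0.5398 -0.166   0.1726] [-5.1 -1.1 -0.1] yaw 0.6550314199616618
peg 2092
top 0.1502 [ 0.5204 -0.1523  0.1482]
gate angle 0.6461287207603454 4020 [ 0.61637324  0.7874541   0.57421255 -0.14509887]
```

Emit:
{"op": "drive_tool", "data": {
  "plan": [
    [-0.0031,0.0008,0,0,0,2.2,-1],
    [-0.0031,0.0008,0,0,0,2.2,-1],
    [-0.0031,0.0008,0,0,0,2.2,-1],
    [-0.0031,0.0008,0,0,0,2.2,-1],
    [-0.0031,0.0008,0,0,0,2.2,-1],
    [-0.0031,0.0008,0,0,0,2.2,-1],
    [-0.0031,0.0008,0,0,0,2.2,-1],
    [-0.0031,0.0008,0,0,0,2.2,-1],
    [-0.0031,0.0008,0,0,0,2.2,-1],
    [-0.0031,0.0008,0,0,0,2.2,-1]
  ]
}}

```text
t: 15.05
tcp_pos: [0.5661, -0.1833, 0.1723]
tool_rot: [0.504, 0.864, -0.0, -0.003]
force: [-4.6, 1.4, 0.1]
finger_gap: -0.001
gripper_force: 1.9
```

```bash
python3 k.py
```

```text
15.05 [ 0.5661 -0.1833  0.1723] [-4.6  1.4  0.1] yaw 1.0386938170509858
peg 2098
top 0.1502 [ 0.5525 -0.1637  0.1481]
gate angle 1.026226050376892 4001 [ 0.8645358   0.5025713   0.59822494 -0.18091598]
```

Emit:
{"op": "drive_tool", "data": {
  "plan": [
    [-0.0031,0.0008,0,0,0,2.2,-1],
    [-0.0031,0.0008,0,0,0,2.2,-1],
    [-0.0031,0.0008,0,0,0,2.2,-1],
    [-0.0031,0.0008,0,0,0,2.2,-1],
    [-0.0031,0.0008,0,0,0,2.2,-1],
    [-0.0031,0.0008,0,0,0,2.2,-1],
    [-0.002,0.0005,0,0,0,1.5,-1],
    [0,0,0,0,0,0,-1]
  ]
}}

```text
t: 15.9
tcp_pos: [0.581, -0.201, 0.1726]
tool_rot: [0.61, 0.792, 0.0, -0.001]
force: [-1.9, 0.8, -2.0]
finger_gap: -0.001
gripper_force: 1.1
```

```bash
python3 k.py
```

```text
15.9 [ 0.581  -0.201   0.1726] [-1.9  0.8 -2. ] yaw 1.2941737520798144
peg 2181
top 0.1502 [ 0.572  -0.1786  0.1481]
gate angle 1.2796988554000854 3946 [ 0.96294004  0.2697155   0.61779034 -0.20451044]
```

Nearly there; I'll push softly onto the stop.

Emit:
{"op": "drive_tool", "data": {
  "plan": [
    [-0.002,0.0004,0,0,0,1.2,-1],
    [-0.002,0.0004,0,0,0,1.2,-1],
    [-0.002,0.0004,0,0,0,1.0,-1],
    [-0.0015,0.0002,0,0,0,0,-1],
    [-0.001,0,0,0,0,0,-1],
    [0,0,0,0,0,0,-1]
  ]
}}

```text
t: 16.55
tcp_pos: [0.5846, -0.2089, 0.1729]
tool_rot: [0.633, 0.774, 0.0, -0.001]
force: [-1.2, 3.8, -4.8]
finger_gap: -0.0
gripper_force: 2.5
```

```bash
python3 k.py
```

```text
16.55 [ 0.5846 -0.2089  0.1729] [-1.2  3.8 -4.8] yaw 1.3539853195254692
peg 2191
top 0.1501 [ 0.5777 -0.1854  0.1481]
gate angle 1.381695873260498 3862 [ 0.985398    0.17026687  0.6023268  -0.21882802]
```

At the stop (about 1.37 rad). Backing off and rising clear.

Emit:
{"op": "drive_tool", "data": {
  "plan": [
    [0.002,0,0,0,0,0,-1],
    [0.003,0,0,0,0,0,-1],
    [0.005,0,0,0,0,0,-1],
    [0.008,0,-0.005,0,0,0,-1],
    [0.005,0,-0.02,0,0,0,-1],
    [0,0,-0.03,0,0,0,-1],
    [0,0,-0.03,0,0,0,-1],
    [0,0,-0.01,0,0,0,-1],
    [0,0,0,0,0,0,-1],
    [0,0,0,0,0,0,-1]
  ]
}}

```text
t: 17.6
tcp_pos: [0.5796, -0.1864, 0.2674]
tool_rot: [0.633, 0.774, -0.0, -0.001]
force: [-0.8, -0.9, -2.2]
finger_gap: -0.003
gripper_force: 0.0
```

```bash
python3 k.py; cp pics/last.png pics/end.png
```

```text
17.6 [ 0.5796 -0.1864  0.2674] [-0.8 -0.9 -2.2] yaw 1.3537467427218302
peg 1100
top 0.1503 [ 0.5789 -0.1908  0.1481]
gate angle 1.3754165239334106 3614 [ 0.98430943  0.17645107  0.6242608  -0.21822998]
```

View pics/end.png

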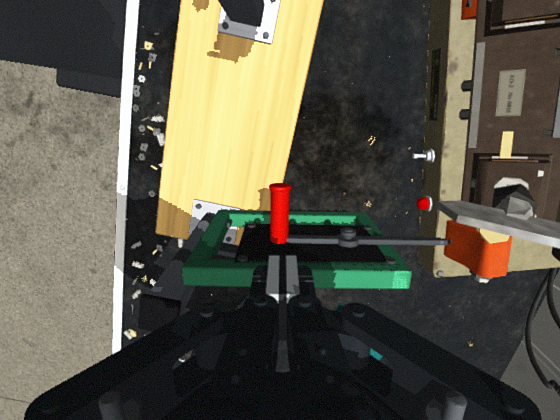

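The gate stands open (green frame at (300,245)), the bar is level (peg top 0.150, bar end at (445,242)), and the gripper is clear above it.

```bash
python3 -c "
from station import manip
print(manip.sign_off())"
```

```text
the job is handed in; nothing more can be done
None
```

I lifted the latch to its keeper cap, pushed the gate out and swung it to its stop, measured at about 1.37 rad. The bar has dropped level and the gripper is clear of everything; I've handed the job in but got no verdict back.

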